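Snug up a tapered pipe plug with a square socket key

ROBOT

A 6-joint arm with a two-finger parallel gripper is mounted at the origin on the work surface. World frame = base frame: x ahead of the robot, y to its left, z up, the work surface at z = 0. Lengths are in m, angles in rad, forces in N, time in s.
With the tool pointing down it reaches from about 0.3 to 0.875 m from the base axis. Payload 6.4 kg.
Tool frame: the origin (TCP) lies at the centre of the arm's flange, where the gripper is bolted on; the fingertips stand 173 mm ahead of it and the grasp point (between the pads) lies ctrl.grip_point_offset ahead of it (ctrl.grip_point_offset is the distance from the TCP to the grasp point, in m); z points along the fingers, y is the direction in which the jaws open and shut (so a half turn about z gives the same grasp; the last joint's range is limited). The gripper opens to 85 mm and grips with 20 to 120 N. Pads are 22 mm wide; open, the fingers measure 114 mm over their backs; the gripper's body (76 mm by 85 mm) begins 54 mm behind the grasp point. The pads swing forward as they close: fully open they stand 13 mm farther back than shut.
Start: joints at [-1.328, 0.181, 1.607, -0, 1.354, -0.206], TCP at [0.25, -0.518, 0.405] pointing down, gripper open.
Joint ranges: [-2.99, 2.99], [-0.89, 2.07], [0.3, 2.58], [-1.14, 4.28], [0, 2.63], [-3.12, 3.12]. Speed limits (rad/s): [2.57, 2.57, 3.01, 3.14, 3.14, 3.14].

INTERFACE

Orientations are given as a unit quaternion [w, x, y, z].
In Python, from bench import ctrl, cams, boxes_of, landmark_of gives the robot as it stands.
- The arm moves only by the shell command python3 -m handwheel 'ROWS'. ROWS is JSON, a list of rows, each an object with "offset": the shift along the tool's x, y, z in m, a list of three; "spin": the turn about the tool's z in degrees; "grip": the opening, from 0 (shut) to 1 (fully open). A call has 1 to 20 rows; each row is the pose to reach, as a shift and turn from the pose commanded when the call began, along the tool's axes at that moment; what a row does not reach only later rows make up. A row lasts 1/8 s, in which the tool goes at most 62.5 mm and 10.7 degrees, less where a joint would pass 70% of its speed; a pose out of reach is approached as far as the arm can. A call with a gripper value outside its range is refused whole. The fingers move at their own pace and stop on an object; the grip force is fixed at half the most. Time passes only in rows, so rows that repeat a pose let the fingers close. It gives the time, the measured TCP pose, the force and the opening at its end, in the units of the state.
- ctrl.get_obs(): the state, without advancing time (a new reading comes with each control period).
- cams.camera(name): name is "side" or "top"; returns a dict with "color" (384x512x3 uint8, red, green, blue), "camera_matrix" (3x3 intrinsics, pixels), "distortion" ([k1, k2, p1, p2, k3] as OpenCV has them; the pictures are not rectified), "view" (4x4, takes a point from world to camera coordinates). Camera axes: x right, y up, looking along -z (the intrinsics and any distortion apply to the point x, -y, -z); pixel columns grow to the right and rows downward; lengths in m; the calibration is good to about 2 mm. A picture is of the moment at which its call begins. There is no depth.
- ctrl.hand_in(): hands the job in, once; it reports no verdict.
Trained networks look in a picture, given as the dict that the camera call returned (one of the last four; its "shot" number tells which), for a name from the list of things; names that differ only in an ending like _2 or _b are one class to them, and where a whole thing is asked for, a point or a joint stands for the part that bears it (a point fixed in the world has none). Each returns a list of dicts, best first, with "confidence" (0 to 1); they miss things now and then, are a little off and sometimes report something else, mostly with a low value. They report only what shows in the picture. A call takes as long as a camera call. They do not tell look-alikes from the thing itself.
- boxes_of(picture, thing): "uv" ([column, row] in pixels, amid what is visible of it).
- landmark_of(picture, thing): "uv" ([column, row] in pixels: a listed point, or the origin of a listed thing).
The state is a dict: "time_s": time; "q": joint angles; "dq": joint speeds; "joint_efforts": joint torques, N m; "eef_pos": TCP position; "eef_rot": TCP orientation; "wrist_force": force on the tool from outside, world axes, zero at the start; "torque": the same for the moment, N m; "opening": opening from 0.0 (shut) to 1.0 (fully open).
Only numpy, scipy, OpenCV 4.12 (cv2) and the standard library are available. Lean on these libraries where they do the work, as an engineer would, in place of code of your own. Each camera call takes 0.05 s, during which the arm holds its last target.

TASK

Fit the larger T-handled socket key over the square head of the pipe plug in the pipe stand and turn it clockwise until the tapered plug goes snug: properly wedged, but not over-tightened, which would crack the fitting. Then let go, leaving the key standing fully seated on the plug, and leave the other fittings and the small key where they are.

Things in the scene. Friction and masses are not known exactly. Their poses are not given: they have to be found in the camera images.
- key: Larger of two steel T-handled socket keys, loose, 0.45 kg, 105 mm tall, upright on its socket. Origin: centre of the socket's open underside, z up. Socket: 44 mm square outside, opening 26.5 mm square, 24 mm deep, sides along x and y. On top a straight T bar, 110 mm long along x, 14 mm wide and high, top face 105 mm above the origin; stem 13 mm thick.
- key_bar (a point): Middle of the T bar of the larger key, 98 mm above the key's origin: where to pinch it, across the bar from above.
- fitting: Galvanised pipe stand screwed to the bench (cannot move): flange 100 mm wide, upright tee 64 mm across at its top collar, whose upper face is 90 mm above the bench; a side branch runs 92 mm out along x at 55 mm height. Origin: centre of the flange's underside, on the plug's upright axis; z up.
- plug_top (a point): Centre of the top face of the plug's square head, 118 mm above the bench, on the plug's upright axis. Head 24 mm square, 22 mm tall, sides along this point's x and y (the key fits four ways), its top 5 mm bevelled to 18 mm. Turns with the plug, which is already started in the thread; clockwise from above tightens. The bite's start cannot be told from any pose; the sinking is too small to see.
- shoulder (a point): Centre of the plug's round shoulder, 41 mm wide, 22 mm below plug_top: the seated key's socket rests on it, key origin here. Torque to turn the plug: about 0.05 N m while running free, for 0.3 to 2.9 rad (differs each time), then it wedges: a step to 0.30 N m, climbing 0.9 N m per further radian. While standing still, friction holds part: you feel up to 0.2 N m less. Key play on the head: 0.1 rad.
- bite (a joint): Wedging of the plug's taper, metres of radial squeeze: 0 while running free, then 0.0002 per radian past the start of wedging. Snug: above 0.00002 (0.1 rad, 0.39 N m turning); above 0.00012 (0.6 rad, 0.84 N m turning) the fitting cracks: aim for about 0.25 rad. Let go, it stays, or eases back to 0.33 rad if tighter. Far below the sensors' noise: feel the torque.
- small_key: Bystander: the smaller T-handled socket key, 85 mm tall, socket 30 mm square, bar 80 mm; does not fit this plug. Origin under its socket.
- elbow: Bystander: galvanised pipe elbow, about 56 mm long and 56 mm tall. Origin under its upright end.
- coupling: Bystander: black plastic pipe coupling, a ring 68 mm wide and 50 mm tall. Origin under its centre.
- tape_roll: Bystander: white roll of thread tape, a ring 52 mm wide, 16 mm tall. Origin under its centre.
- sealant: Bystander: can of thread sealant, 60 mm wide, 100 mm tall. Origin under its centre.
- bushing: Bystander: galvanised hexagon bushing, 52 mm wide, 32 mm tall. Origin under its centre.
- reducer: Bystander: galvanised reducer, 56 mm wide, 45 mm tall. Origin under its centre.
There are look-alikes about, which are no part of the job. What is shaped like the key but blue, brown or purple is not meant.

How it is judged:
On the way, in this order (a step that is already met when the one before it is completed fails the run):
1. the larger key is seated on the plug's square head (horizontal distance between key and plug_top below 0.005 m and z of key in the frame of plug_top below -0.015 m and angle between key's own z axis and vertical below 0.12 rad), for 0.2 s.
2. the plug is wedged snug (value of joint bite above 2e-05 m), for 0.2 s.
At the end, for the whole second after the job is handed in: The plug is snug: turned 0.1 to 0.6 rad past the start of its wedging (bite between 0.00002 and 0.00012 m). The larger key stands at rest on the square head, within 5 mm of the axis, at least 18 mm of the head inside the socket, less than 0.12 rad off upright (value of joint bite between 2e-05 and 0.00012 m and horizontal distance between key and plug_top below 0.005 m and z of key in the frame of plug_top below -0.018 m and angle between key's own z axis and vertical below 0.12 rad and linear speed of key below 0.02 m/s); the robot touches nothing.
It fails at once if the plug is over-tightened and the fitting cracks (value of joint bite above 0.00012 m).
It fails at once if another fitting or the small key is moved by more than 30 mm (distance of any of small_key, elbow, coupling, tape_roll, sealant, bushing, reducer from where it was at the start of the episode above 0.03 m).
It also fails if it takes over 72 s, if anything falls off the work surface, if the arm or the gripper's body presses on something with over 40 N, if the wrist force passes 120 N, or if a joint passes its speed limit or range.

## Working session

There is one attempt and no reset: what is moved stays moved. The work goes in short steps, Python scripts to look and compute and a shell command to move; the robot and the scene stay as the last step left them, time stands still between calls to the robot, and variables do not carry over. Pictures are saved under pics/ and viewed, and the job is handed in when it is done.

```bash
ls; mkdir -p pics
cat > h.py <<'E'
import numpy as np, cv2
from bench import ctrl, cams, boxes_of, landmark_of
def ray(p,uv):
    K=np.array(p["camera_matrix"]);d=np.array(p["distortion"])
    n=cv2.undistortPoints(np.array([[uv]],float),K,d)[0,0]
    V=np.array(p["view"]);R=V[:3,:3];t=V[:3,3]
    o=-R.T@t; r=R.T@np.array([n[0],-n[1],-1.]); return o,r/np.linalg.norm(r)
def atz(p,uv,z):
    o,r=ray(p,uv); return o+r*(z-o[2])/r[2]
def tri(p1,u1,p2,u2):
    o1,r1=ray(p1,u1);o2,r2=ray(p2,u2)
    s=np.linalg.lstsq(np.stack([r1,-r2],1),o2-o1,rcond=None)[0]
    a=o1+s[0]*r1;b=o2+s[1]*r2
    return (a+b)/2,np.linalg.norm(a-b)
def proj(p,X):
    V=np.array(p["view"]);c=V[:3,:3]@np.array(X)+V[:3,3]
    q=cv2.projectPoints(np.array([[c[0],-c[1],-c[2]]]),np.zeros(3),np.zeros(3),np.array(p["camera_matrix"]),np.array(p["distortion"]))[0]
    return q[0,0]
E
python3 - <<'E'
from h import *
np.set_printoptions(precision=4,suppress=True)
o=ctrl.get_obs(); print(o, ctrl.grip_point_offset)
for n in("top","side"):
    p=cams.camera(n); cv2.imwrite(f"pics/{n}0.png",cv2.resize(p["color"][:,:,::-1],(800,600)))
    print(n,ray(p,(256,192)))
    for t in("key","key_bar","plug_top","shoulder","fitting","small_key"):
        print(t,[(np.round(x["uv"],1),round(x["confidence"],2)) for x in landmark_of(p,t)][:4])
E
```

```text
pics
{'time_s': 0.0, 'q': array([-1.3283,  0.1816,  1.608 ,  0.0001,  1.3538, -0.2063]), 'dq': array([-0.0002, -0.0009,  0.0004, -0.0008,  0.0004, -0.0004]), 'joint_efforts': array([ -0.0001, -44.4868, -35.1333,  -0.0003,   0.0092,   0.    ]), 'eef_pos': array([ 0.2494, -0.5178,  0.4038]), 'eef_rot': array([-0.0009,  0.9749,  0.2225,  0.    ]), 'wrist_force': array([0.2438, 0.2205, 0.6843]), 'torque': array([-0.0288,  0.0289,  0.0535]), 'opening': 1.0001558855301462} 0.1547
top (array([0.4105, 0.0342, 1.1053]), array([ 0.088 , -0.02  , -0.9959]))
key [(array([209.9, 209.2]), 0.89), (array([107.3, 197.1]), 0.83), (array([175. , 243.8]), 0.81), (array([239.6, 174.4]), 0.64)]
key_bar [(array([171.5, 243.8]), 0.89), (array([ 93.4, 196. ]), 0.87), (array([204.9, 206.9]), 0.85), (array([240.6, 169.7]), 0.79)]
plug_top [(array([374.4, 129.7]), 0.58), (array([308.7, 159.6]), 0.5), (array([182.3, 139.5]), 0.44)]
shoulder []
fitting [(array([303. , 165.8]), 0.59), (array([181.7, 136.9]), 0.45)]
small_key [(array([157.8, 184.1]), 0.78), (array([304.1, 161.3]), 0.37)]
side (array([0.2696, 0.7989, 0.8107]), array([ 0.2354, -0.6982, -0.6761]))
key [(array([264.9, 241.2]), 0.93), (array([288.8, 278.3]), 0.83), (array([211.1, 327.9]), 0.69)]
key_bar [(array([240.7, 187.1]), 0.75), (array([210.1, 304.2]), 0.73), (array([266.8, 219. ]), 0.64)]
plug_top [(array([256.1, 148. ]), 0.7)]
shoulder [(array([256.2, 148.1]), 0.56), (array([332.6, 166.8]), 0.29)]
fitting [(array([256.6, 173. ]), 0.66), (array([248.6, 133.2]), 0.24)]
small_key [(array([221.6, 277.1]), 0.96)]
```

View pics/top0.png

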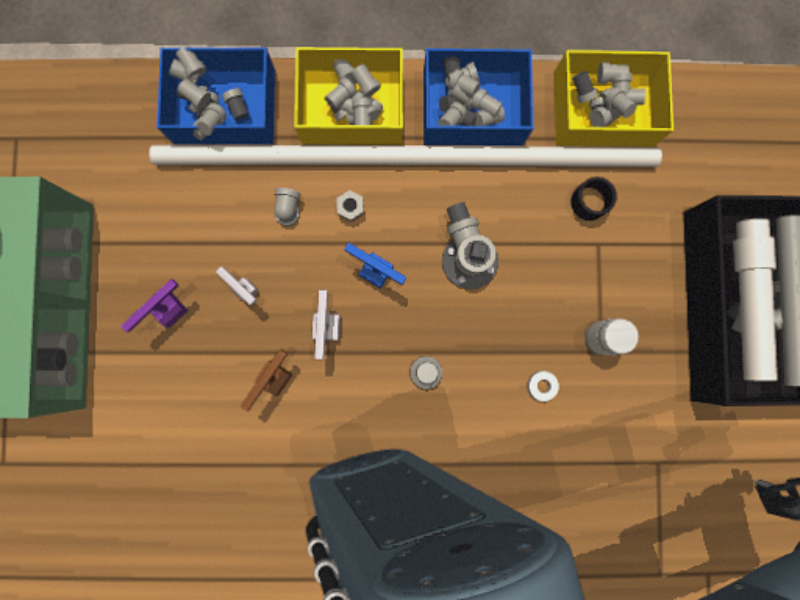

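View pics/side0.png

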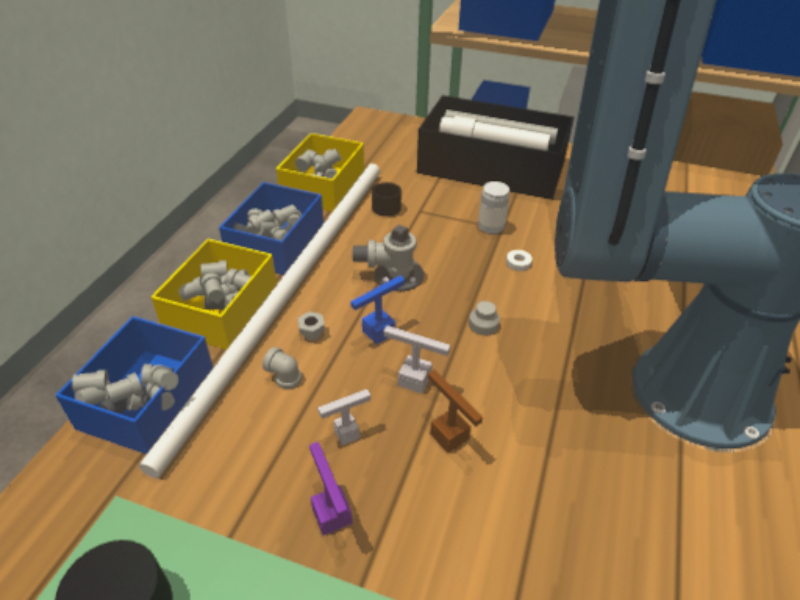

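The top view shows the grey large key's bar at (321,323) of 800x600 and the plug at (479,250). The side view shows the key bar at (416,341) and the plug at (400,233). The blue, brown and purple keys are decoys, and the small grey key is at (238,285) in the top view.

Run:
```python
from h import *
np.set_printoptions(precision=4,suppress=True)
p=cams.camera("top");s=cams.camera("side")
import pickle;pickle.dump((p,s),open("ps.pkl","wb"))
f=lambda c,t,u:min([x for x in landmark_of(c,t)] ,key=lambda x:np.hypot(*(np.array(x["uv"])-u)),default={"uv":u})["uv"]
for t,a,b in (("key_bar",(205,207),(266,218)),("key",(210,209),(265,241)),("plug_top",(306.5,160),(256,149)),("shoulder",(306.5,160),(256,149)),("fitting",(303,166),(256,173))):
    u=f(p,t,a);v=f(s,t,b);print(t,u,v,tri(p,u,s,v), )
    print({"key_bar":.098,"key":0,"plug_top":.118,"fitting":0}.get(t), [atz(c,w,{"key_bar":.098,"key":0,"plug_top":.118,"fitting":0,"shoulder":.096}[t]) for c,w in((p,u),(s,v))])
def crop(c,x,y,w,h,sc,n):
    cv2.imwrite(n,cv2.resize(c["color"][y:y+h,x:x+w,::-1],None,fx=sc,fy=sc,interpolation=cv2.INTER_CUBIC))
crop(p,180,170,60,70,8,"pics/kt.png");crop(p,275,125,50,65,8,"pics/ft.png")
crop(s,235,130,60,70,8,"pics/fs.png");crop(s,235,200,60,60,8,"pics/ks.png")
```

```text
key_bar [204.0, 207.9] [266.5, 216.4] (array([0.4605, 0.1435, 0.1035]), np.float64(0.002440676104827351))
0.098 [array([0.4595, 0.1438, 0.098 ]), array([0.4632, 0.1386, 0.098 ])]
key [213.8, 211.2] [263.1, 243.8] (array([ 0.4634,  0.1308, -0.0179]), np.float64(0.015130230066091653))
0 [array([0.4553, 0.1276, 0.    ]), array([0.4665, 0.1466, 0.    ])]
plug_top [309.3, 161.0] [257.1, 149.9] (array([ 0.5794, -0.122 ,  0.0926]), np.float64(7.584824037960828e-05))
0.118 [array([ 0.5752, -0.1181,  0.118 ]), array([ 0.5685, -0.0894,  0.118 ])]
shoulder [305.3, 160.0] [253.6, 149.5] (array([ 0.5835, -0.11  ,  0.1007]), np.float64(0.005892918790551364))
None [array([ 0.5814, -0.1113,  0.096 ]), array([ 0.5886, -0.1158,  0.096 ])]
fitting [303.2, 166.6] [253.0, 177.8] (array([ 0.5865, -0.1211, -0.0209]), np.float64(0.008645334228546867))
0 [array([ 0.5791, -0.1191,  0.    ]), array([ 0.5828, -0.0975,  0.    ])]
```

View pics/kt.png

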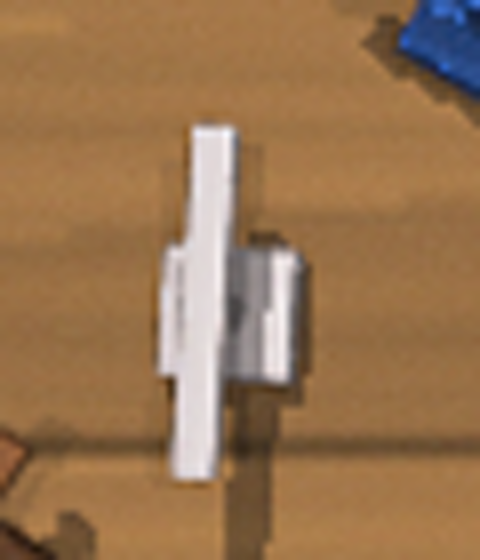

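View pics/ft.png

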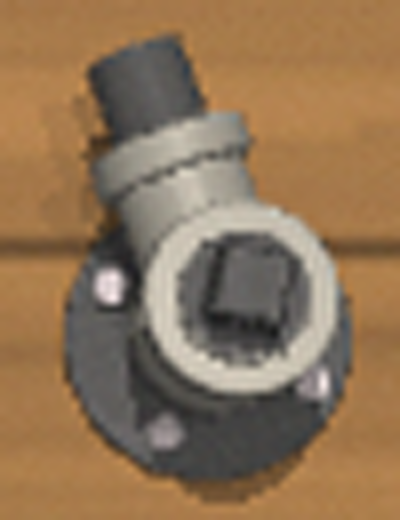

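View pics/fs.png

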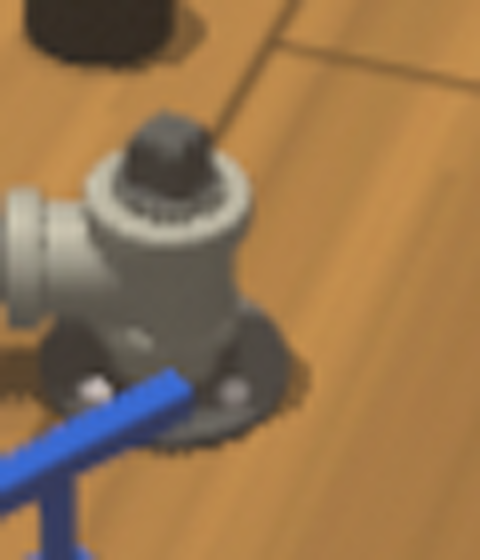

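View pics/ks.png

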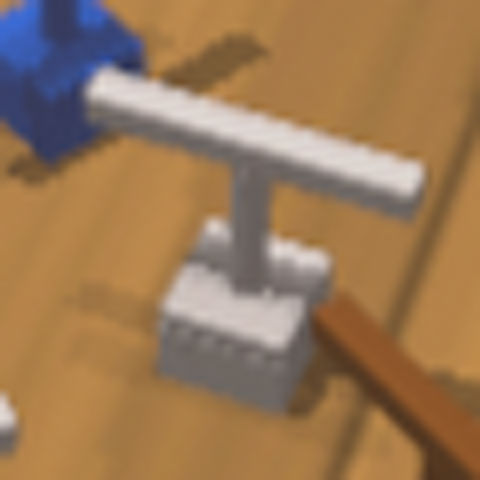

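```bash
cat > fit.py <<'E'
from h import *
import pickle
def box(c,yaw,sx,sy,z):
    R=np.array([[np.cos(yaw),-np.sin(yaw)],[np.sin(yaw),np.cos(yaw)]])
    return [np.r_[np.array(c)+R@np.array([a*sx/2,b*sy/2]),z] for a,b in((1,1),(-1,1),(-1,-1),(1,-1))]
def ring(c,d,z): return [np.r_[c[0]+d/2*np.cos(a),c[1]+d/2*np.sin(a),z] for a in np.linspace(0,2*np.pi,40)[:-1]]
def draw(c,x,y,w,h,sc,n,polys):
    im=cv2.resize(c["color"][y:y+h,x:x+w,::-1],None,fx=sc,fy=sc,interpolation=cv2.INTER_CUBIC)
    for P,col in polys:
        q=np.array([(proj(c,X)-[x,y]+.5)*sc for X in P]);cv2.polylines(im,[np.round(q).astype(int)],True,col,1)
    return im
E
python3 - <<'E'
from fit import *
np.set_printoptions(precision=4,suppress=True)
p,s=pickle.load(open("ps.pkl","rb"))
a=atz(p,(206.2,185.3),.105);b=atz(p,(203.7,229.2),.105);print(a,b,np.linalg.norm(a-b),(a+b)/2)
# side bar top-face ends
a2=atz(s,(235+102/8,200+80/8),.105);b2=atz(s,(235+418/8,200+175/8),.105);print(a2,b2,np.linalg.norm(a2-b2),(a2+b2)/2)
kc=(a+b)[:2]/2;ky=np.arctan2(*(a-b)[[1,0]]);print("yaw",ky)
ft=atz(p,(304.7,161.9),.09);fs=atz(s,(255.6,153.6),.09);print("collar",ft,fs)
kc=((a+b+a2+b2)/4)[:2];fc=((ft+fs)/2)[:2];fy=np.radians(-14+0)
G=(0,255,0);R=(0,0,255);B=(255,0,255)
kp=[(box(kc,ky,.11,.014,.105),G),(box(kc,ky,.044,.044,0),R)]
for fy in (-.2,):
  fp=[(ring(fc,.064,.09),G),(box(fc,fy,.018,.018,.118),R),(box(fc,fy,.024,.024,.113),B),(ring(fc,.1,0),G)]
cv2.imwrite("pics/f1.png",np.hstack([draw(p,275,125,50,65,8,0,fp),draw(s,235,130,50,65,8,0,fp)]))
cv2.imwrite("pics/k1.png",np.hstack([draw(p,180,170,50,65,8,0,kp),draw(s,240,200,50,65,8,0,kp)]))
E
```

```text
[0.5155 0.1382 0.105 ] [0.4066 0.1433 0.105 ] 0.10904618157834123 [0.461  0.1407 0.105 ]
[0.5124 0.1403 0.105 ] [0.4079 0.145  0.105 ] 0.10460462392916467 [0.4602 0.1427 0.105 ]
yaw -0.04724204992544023
collar [ 0.5775 -0.1106  0.09  ] [ 0.5786 -0.1061  0.09  ]
```

View pics/f1.png

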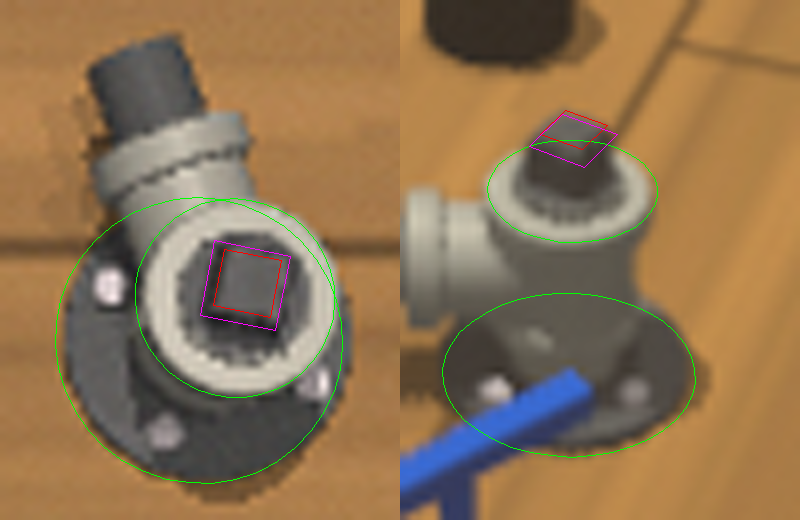

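View pics/k1.png

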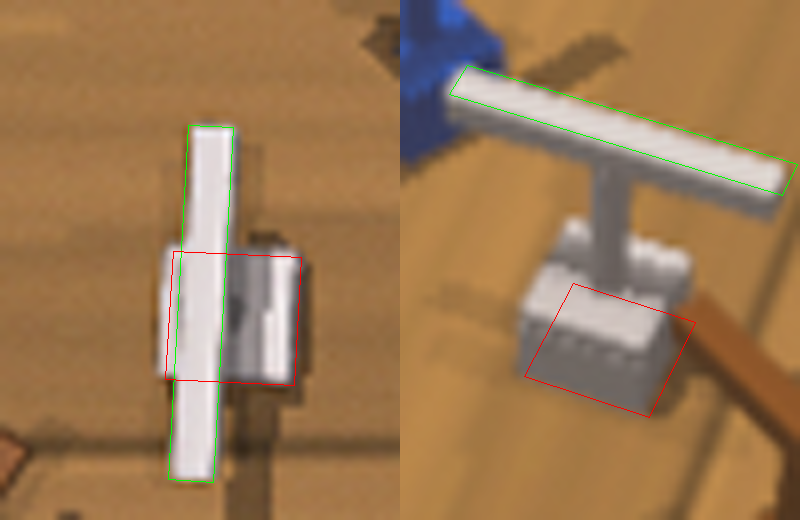

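Both overlays fit well. The key is at about (0.461, 0.141) with yaw -0.047. The plug is at about (0.578, -0.109) with head yaw about -0.2. I'll move above the key with tool x at about 177°, which leaves joint 6 room to turn clockwise.

```bash
cat >> h.py <<'E'
def toolang(o):
    w,x,y,z=o["eef_rot"]; return np.arctan2(2*(x*y+w*z),1-2*(y*y+z*z))
def togo(xy,th,z=None):
    o=ctrl.get_obs();t=toolang(o);d=np.array(xy)-o["eef_pos"][:2]
    print("pos",o["eef_pos"].round(4),"th",round(t,4),"off x %.4f y %.4f z %s spin %.2f deg"%(d@[np.cos(t),np.sin(t)],d@[np.sin(t),-np.cos(t)],None if z is None else round(o["eef_pos"][2]-z,4),-np.degrees(th-t)),"q6",o["q"][5].round(3),"t",o["time_s"],"F",np.round(o["wrist_force"],2),"M",np.round(o["torque"],3),"op",round(o["opening"],3))
E
python3 -c "
from h import *
togo((.4606,.1412),-.047+np.pi,.2527)"
python3 -m handwheel '[{"offset":[0.04,-0.042,0],"spin":-10,"grip":0.55},{"offset":[0.08,-0.084,0],"spin":-20,"grip":0.55},{"offset":[0.12,-0.126,0],"spin":-30,"grip":0.55},{"offset":[0.16,-0.168,0],"spin":-40,"grip":0.55},{"offset":[0.2,-0.21,0],"spin":-50,"grip":0.55},{"offset":[0.24,-0.252,0],"spin":-60,"grip":0.55},{"offset":[0.28,-0.294,0],"spin":-70,"grip":0.55},{"offset":[0.32,-0.336,0],"spin":-80,"grip":0.55},{"offset":[0.36,-0.378,0],"spin":-90,"grip":0.55},{"offset":[0.4,-0.42,0],"spin":-100,"grip":0.55},{"offset":[0.44,-0.462,0],"spin":-110,"grip":0.55},{"offset":[0.476,-0.502,0],"spin":-120,"grip":0.55},{"offset":[0.476,-0.502,0],"spin":-130,"grip":0.55},{"offset":[0.476,-0.502,0],"spin":-140,"grip":0.55},{"offset":[0.476,-0.502,0],"spin":-150,"grip":0.55},{"offset":[0.476,-0.502,0],"spin":-151.6,"grip":0.55}]'
python3 -c "
from h import *
togo((.4606,.1412),-.047+np.pi,.2527)"
```

```text
pos [ 0.2495 -0.5181  0.4047] th 0.4488 off x 0.4762 y -0.5024 z 0.152 spin -151.59 deg q6 -0.206 t 1.3 F [-0.61  0.06  0.32] M [-0.002 -0.009  0.006] op 1.001
time_s: 3.3
eef_pos: [0.4605, 0.1408, 0.4047]
eef_rot: [0.0, 0.023, 1.0, -0.0]
wrist_force: [-0.4, -0.3, 0.1]
opening: 0.549
pos [0.4605 0.1408 0.4047] th 3.0948 off x -0.0000 y 0.0004 z 0.152 spin 0.01 deg q6 -1.474 t 3.3 F [-0.37 -0.33  0.13] M [-0.002  0.028  0.014] op 0.549
```

```bash
python3 -m handwheel '[{"offset":[0,0,0.05],"spin":0,"grip":0.55},{"offset":[0,0,0.1],"spin":0,"grip":0.55},{"offset":[0,0,0.13],"spin":0,"grip":0.55},{"offset":[0,0,0.152],"spin":0,"grip":0.55},{"offset":[0,0,0.152],"spin":0,"grip":0.55}]'
python3 - <<'E'
from fit import *
togo((.4606,.1412),-.047+np.pi,.2527)
p=cams.camera("top");s=cams.camera("side")
cv2.imwrite("pics/g1.png",np.hstack([draw(p,170,165,60,80,6,0,[]),draw(s,230,165,60,80,6,0,[])]))
E
```

```text
time_s: 3.92
eef_pos: [0.4597, 0.1406, 0.2512]
eef_rot: [-0.002, 0.025, 1.0, -0.0]
wrist_force: [0.1, 0.2, 0.5]
opening: 0.544
pos [0.4597 0.1406 0.2512] th 3.0922 off x -0.0009 y 0.0007 z -0.0015 spin -0.14 deg q6 -1.472 t 3.925 F [0.08 0.17 0.54] M [-0.039 -0.07  -0.012] op 0.544
```

View pics/g1.png

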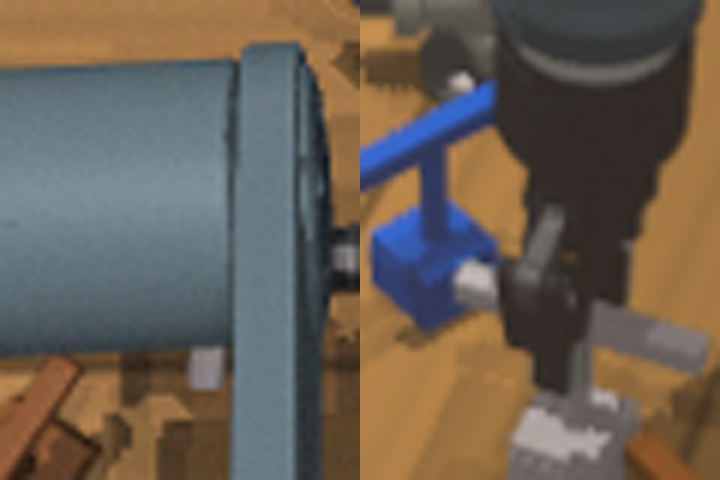

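The side view shows the fingers straddling the bar next to the stem. I'll close and lift.

```bash
python3 -m handwheel '[{"offset":[0,0,0],"spin":0,"grip":0},{"offset":[0,0,0],"spin":0,"grip":0},{"offset":[0,0,0],"spin":0,"grip":0},{"offset":[0,0,0],"spin":0,"grip":0},{"offset":[0,0,0],"spin":0,"grip":0},{"offset":[0,0,0],"spin":0,"grip":0}]'
python3 -m handwheel '[{"offset":[0,0,-0.03],"spin":0,"grip":0},{"offset":[0,0,-0.07],"spin":0,"grip":0},{"offset":[0,0,-0.11],"spin":0,"grip":0},{"offset":[0,0,-0.15],"spin":0,"grip":0},{"offset":[0,0,-0.15],"spin":0,"grip":0}]'
python3 - <<'E'
from h import *
# aim: fitting minus key, added to grasp
togo((.578,-.109),-.2+np.pi,.2527)
E
```

```text
time_s: 4.78
eef_pos: [0.4611, 0.1407, 0.2539]
eef_rot: [0.001, 0.024, 1.0, -0.0]
wrist_force: [-1.9, -1.4, 6.5]
opening: 0.147
time_s: 5.4
eef_pos: [0.4612, 0.1409, 0.4055]
eef_rot: [0.003, 0.023, 1.0, 0.0]
wrist_force: [1.3, 0.5, -5.0]
opening: 0.15
pos [0.4612 0.1409 0.4055] th 3.0947 off x -0.1283 y -0.2441 z 0.1528 spin 8.77 deg q6 -1.474 t 5.4 F [ 1.28  0.48 -4.98] M [-0.021  0.017  0.009] op 0.15
```

```bash
python3 -m handwheel '[{"offset":[-0.02,-0.04,0],"spin":2,"grip":0},{"offset":[-0.046,-0.088,0],"spin":4,"grip":0},{"offset":[-0.072,-0.136,0],"spin":6,"grip":0},{"offset":[-0.098,-0.184,0],"spin":8,"grip":0},{"offset":[-0.118,-0.225,0],"spin":8.8,"grip":0},{"offset":[-0.128,-0.244,0],"spin":8.8,"grip":0},{"offset":[-0.128,-0.244,0],"spin":8.8,"grip":0},{"offset":[-0.128,-0.244,0],"spin":8.8,"grip":0}]'
python3 - <<'E'
from fit import *
togo((.578,-.109),-.2+np.pi,.2527)
p=cams.camera("top");s=cams.camera("side");pickle.dump((p,s),open("ps2.pkl","wb"))
cv2.imwrite("pics/g2.png",np.hstack([draw(p,270,110,66,95,6,0,[]),draw(s,225,95,66,95,6,0,[])]))
E
```

```text
time_s: 6.4
eef_pos: [0.5764, -0.108, 0.4012]
eef_rot: [-0.001, 0.1, 0.995, 0.001]
wrist_force: [0.4, 0.2, -4.8]
opening: 0.149
pos [ 0.5764 -0.108   0.4012] th 2.9417 off x -0.0017 y -0.0006 z 0.1485 spin 0.01 deg q6 -1.759 t 6.4 F [ 0.42  0.25 -4.81] M [-0.01   0.058 -0.031] op 0.149
```

View pics/g2.png

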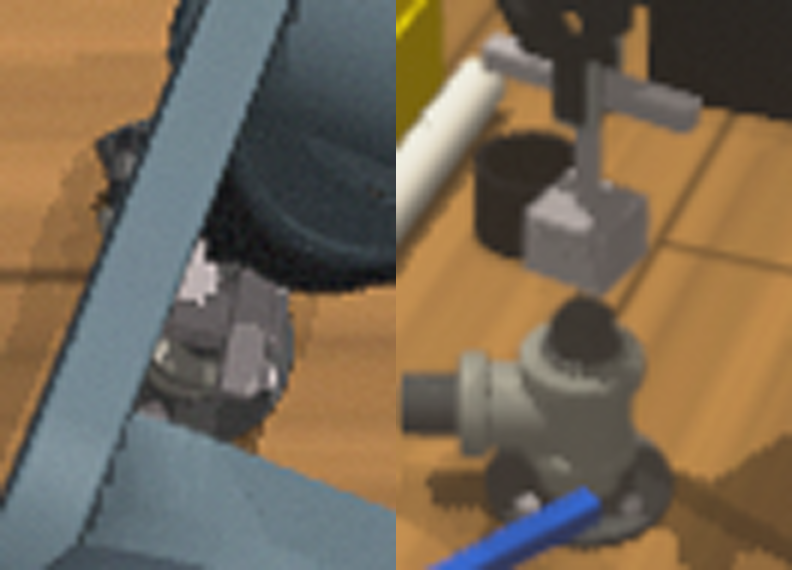

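Run:
```python
from fit import *
p,s=pickle.load(open("ps2.pkl","rb"))
G=(0,255,0);R=(0,0,255);B=(255,0,255)
def K(c,y,z): return [(box(c,y,.11,.014,z+.105),G),(box(c,y,.044,.044,z),R),(box(c,y,.11,.014,z+.091),(255,255,0))]
def F(c,y): return [(ring(c,.064,.09),G),(box(c,y,.018,.018,.118),R),(box(c,y,.024,.024,.113),B),(ring(c,.1,0),G)]
a=draw(s,225,95,50,90,8,0,K((.577,-.106),-.2,.1487)+F((.5786,-.1061),-.2))
b=draw(s,225,95,50,90,8,0,[])
cv2.imwrite("pics/g3.png",np.hstack([a,b])[:600])
```

```text
(no output)
```

View pics/g3.png

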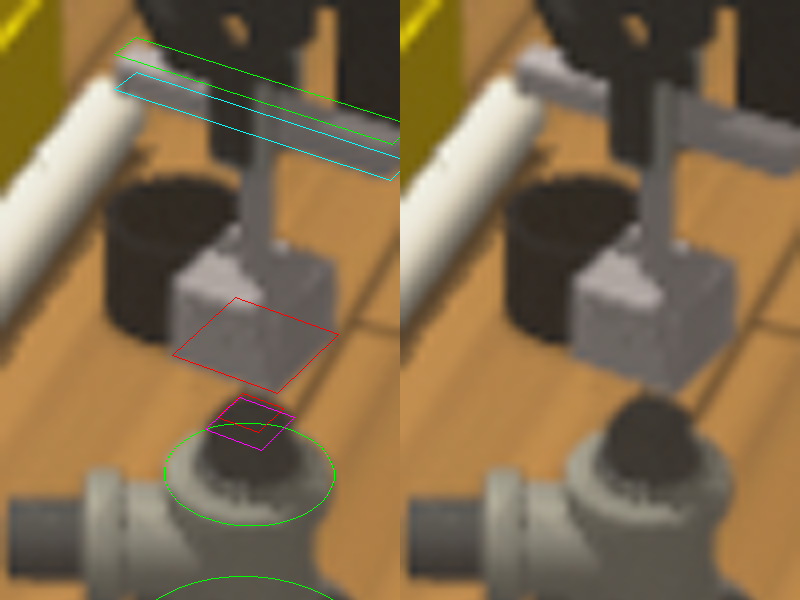

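The key sits over the head, with residuals of about 1 mm. I'll lower it and watch the force.

```bash
python3 -m handwheel '[{"offset":[-0.001,-0.001,0.01],"spin":0,"grip":0},{"offset":[-0.001,-0.001,0.02],"spin":0,"grip":0},{"offset":[-0.001,-0.001,0.028],"spin":0,"grip":0},{"offset":[-0.001,-0.001,0.034],"spin":0,"grip":0},{"offset":[-0.001,-0.001,0.04],"spin":0,"grip":0},{"offset":[-0.001,-0.001,0.04],"spin":0,"grip":0}]'
python3 - <<'E'
from h import *
togo((.578,-.109),-.2+np.pi,.2487+.1)
E
```

```text
time_s: 7.25
eef_pos: [0.5777, -0.1102, 0.3621]
eef_rot: [-0.0, 0.1, 0.995, 0.0]
wrist_force: [0.5, -0.1, -4.7]
opening: 0.154
pos [ 0.5777 -0.1102  0.3621] th 2.9409 off x -0.0001 y 0.0012 z 0.0134 spin -0.04 deg q6 -1.76 t 7.25 F [ 0.52 -0.08 -4.75] M [-0.039 -0.024  0.021] op 0.154
```

```bash
python3 -m handwheel '[{"offset":[0,0,0.005],"spin":0,"grip":0},{"offset":[0,0,0.009],"spin":0,"grip":0},{"offset":[0,0,0.012],"spin":0,"grip":0},{"offset":[0,0,0.014],"spin":0,"grip":0},{"offset":[0,0,0.014],"spin":0,"grip":0}]'
python3 - <<'E'
from fit import *
togo((.578,-.109),-.2+np.pi,.2487+.1)
s=cams.camera("side")
G=(0,255,0);R=(0,0,255)
K=lambda c,y,z:[(box(c,y,.11,.014,z+.105),G),(box(c,y,.044,.044,z),R)]
cv2.imwrite("pics/g4.png",np.hstack([draw(s,225,105,50,70,8,0,K((.578,-.108),-.2,.096)),draw(s,225,105,50,70,8,0,[])]))
E
```

```text
time_s: 7.88
eef_pos: [0.578, -0.1103, 0.3498]
eef_rot: [0.001, 0.1, 0.995, -0.0]
wrist_force: [-1.1, 0.1, 4.0]
opening: 0.153
pos [ 0.578  -0.1103  0.3498] th 2.9411 off x 0.0003 y 0.0012 z 0.0011 spin -0.03 deg q6 -1.76 t 7.875 F [-1.15  0.1   4.04] M [0.114 0.28  0.047] op 0.153
```

View pics/g4.png

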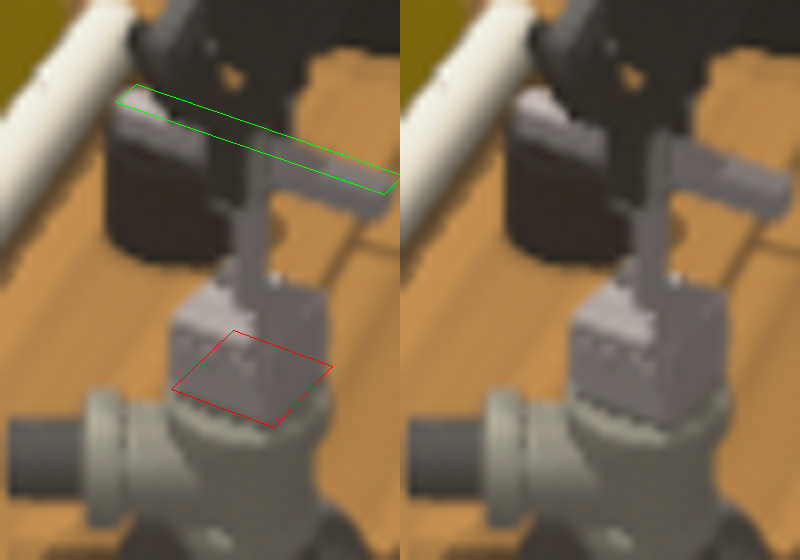

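The key appears seated: the shoulder contact force is about 9 N and the TCP height matches. Next I'll take a torque baseline, then turn in small steps and read the torque while moving.

```bash
cat > tq.py <<'E'
from h import *
o=ctrl.get_obs();print("   t %.2f Mz %.3f Mxy %s Fz %.1f th %.3f dq6 %.3f q6 %.3f eff6 %.3f xyz %s"%(o["time_s"],o["torque"][2],o["torque"][:2].round(2),o["wrist_force"][2],toolang(o),o["dq"][5],o["q"][5],o["joint_efforts"][5],o["eef_pos"].round(4)))
E
for i in 1 2 3; do python3 -m handwheel '[{"offset":[0,0,0],"spin":0,"grip":0}]' >/dev/null; python3 tq.py; done
python3 -m handwheel '[{"offset":[0,0,0],"spin":2,"grip":0},{"offset":[0,0,0],"spin":4,"grip":0},{"offset":[0,0,0],"spin":6,"grip":0}]' >/dev/null; python3 tq.py
python3 -m handwheel '[{"offset":[0,0,0],"spin":2,"grip":0},{"offset":[0,0,0],"spin":4,"grip":0},{"offset":[0,0,0],"spin":6,"grip":0}]' >/dev/null; python3 tq.py
```

```text
t 8.05 Mz -0.046 Mxy [0.17 0.34] Fz 6.6 th 2.941 dq6 0.003 q6 -1.760 eff6 -0.000 xyz [ 0.578  -0.1102  0.3498]
   t 8.18 Mz -0.020 Mxy [0.17 0.34] Fz 5.8 th 2.941 dq6 -0.001 q6 -1.760 eff6 -0.001 xyz [ 0.5781 -0.1102  0.3498]
   t 8.30 Mz 0.033 Mxy [0.16 0.34] Fz 5.6 th 2.941 dq6 0.002 q6 -1.760 eff6 -0.001 xyz [ 0.5781 -0.1103  0.3498]
   t 8.68 Mz 0.001 Mxy [0.17 0.36] Fz 5.7 th 2.835 dq6 0.278 q6 -1.655 eff6 -0.319 xyz [ 0.5781 -0.1103  0.3498]
   t 9.05 Mz 0.034 Mxy [0.11 0.31] Fz 5.4 th 2.731 dq6 0.271 q6 -1.550 eff6 -0.319 xyz [ 0.5781 -0.1102  0.3498]
```

```bash
python3 -m handwheel '[{"offset":[0,0,0],"spin":2,"grip":0},{"offset":[0,0,0],"spin":4,"grip":0},{"offset":[0,0,0],"spin":6,"grip":0}]' >/dev/null; python3 tq.py
python3 -m handwheel '[{"offset":[0,0,0],"spin":2,"grip":0},{"offset":[0,0,0],"spin":4,"grip":0},{"offset":[0,0,0],"spin":6,"grip":0}]' >/dev/null; python3 tq.py
python3 -m handwheel '[{"offset":[0,0,0],"spin":2,"grip":0},{"offset":[0,0,0],"spin":4,"grip":0},{"offset":[0,0,0],"spin":6,"grip":0}]' >/dev/null; python3 tq.py
python3 - <<'E'
from fit import *
s=cams.camera("side")
cv2.imwrite("pics/g5.png",draw(s,225,105,70,70,8,0,[]))
E
```

```text
t 9.43 Mz 0.053 Mxy [0.14 0.31] Fz 5.6 th 2.626 dq6 0.287 q6 -1.445 eff6 -0.318 xyz [ 0.5781 -0.1102  0.3498]
   t 9.80 Mz 0.040 Mxy [0.17 0.26] Fz 5.3 th 2.521 dq6 0.268 q6 -1.340 eff6 -0.320 xyz [ 0.5781 -0.1102  0.3498]
   t 10.18 Mz 0.075 Mxy [0.14 0.24] Fz 5.3 th 2.417 dq6 0.283 q6 -1.236 eff6 -0.319 xyz [ 0.5782 -0.1102  0.3498]
```

View pics/g5.png

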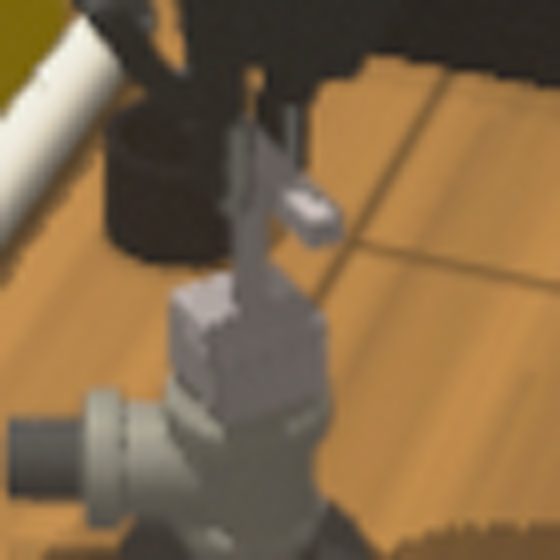

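The key has turned with the tool and still sits on the plug, with torque at about 0.05 N m (running free). I'll keep turning.

```bash
python3 -m handwheel '[{"offset":[0,0,0],"spin":2,"grip":0},{"offset":[0,0,0],"spin":4,"grip":0},{"offset":[0,0,0],"spin":6,"grip":0}]' >/dev/null; python3 tq.py
python3 -m handwheel '[{"offset":[0,0,0],"spin":2,"grip":0},{"offset":[0,0,0],"spin":4,"grip":0},{"offset":[0,0,0],"spin":6,"grip":0}]' >/dev/null; python3 tq.py
python3 -m handwheel '[{"offset":[0,0,0],"spin":2,"grip":0},{"offset":[0,0,0],"spin":4,"grip":0},{"offset":[0,0,0],"spin":6,"grip":0}]' >/dev/null; python3 tq.py
```

```text
t 10.60 Mz 0.007 Mxy [0.11 0.2 ] Fz 5.3 th 2.312 dq6 0.271 q6 -1.131 eff6 -0.319 xyz [ 0.5782 -0.1103  0.3498]
   t 10.97 Mz 0.063 Mxy [0.16 0.17] Fz 5.0 th 2.207 dq6 0.280 q6 -1.026 eff6 -0.318 xyz [ 0.5782 -0.1103  0.3498]
   t 11.35 Mz 0.050 Mxy [0.08 0.19] Fz 4.4 th 2.102 dq6 0.280 q6 -0.922 eff6 -0.318 xyz [ 0.5782 -0.1103  0.3498]
```

```bash
python3 -m handwheel '[{"offset":[0,0,0],"spin":2,"grip":0},{"offset":[0,0,0],"spin":4,"grip":0},{"offset":[0,0,0],"spin":6,"grip":0}]' >/dev/null; python3 tq.py
python3 -m handwheel '[{"offset":[0,0,0],"spin":2,"grip":0},{"offset":[0,0,0],"spin":4,"grip":0},{"offset":[0,0,0],"spin":6,"grip":0}]' >/dev/null; python3 tq.py
python3 -m handwheel '[{"offset":[0,0,0],"spin":2,"grip":0},{"offset":[0,0,0],"spin":4,"grip":0},{"offset":[0,0,0],"spin":6,"grip":0}]' >/dev/null; python3 tq.py
```

```text
t 11.72 Mz -0.025 Mxy [0.08 0.17] Fz 5.0 th 1.998 dq6 0.268 q6 -0.817 eff6 -0.319 xyz [ 0.5782 -0.1103  0.3498]
   t 12.10 Mz 0.017 Mxy [0.08 0.18] Fz 5.3 th 1.893 dq6 0.283 q6 -0.712 eff6 -0.321 xyz [ 0.5782 -0.1103  0.3498]
   t 12.47 Mz 0.055 Mxy [0.05 0.12] Fz 4.9 th 1.788 dq6 0.281 q6 -0.607 eff6 -0.318 xyz [ 0.5782 -0.1103  0.3498]
```

```bash
python3 -m handwheel '[{"offset":[0,0,0],"spin":2,"grip":0},{"offset":[0,0,0],"spin":4,"grip":0},{"offset":[0,0,0],"spin":6,"grip":0}]' >/dev/null; python3 tq.py
python3 -m handwheel '[{"offset":[0,0,0],"spin":2,"grip":0},{"offset":[0,0,0],"spin":4,"grip":0},{"offset":[0,0,0],"spin":6,"grip":0}]' >/dev/null; python3 tq.py
python3 -m handwheel '[{"offset":[0,0,0],"spin":2,"grip":0},{"offset":[0,0,0],"spin":4,"grip":0},{"offset":[0,0,0],"spin":6,"grip":0}]' >/dev/null; python3 tq.py
```

```text
t 12.85 Mz 0.090 Mxy [0.09 0.1 ] Fz 5.5 th 1.683 dq6 0.267 q6 -0.503 eff6 -0.319 xyz [ 0.5782 -0.1104  0.3498]
   t 13.22 Mz 0.077 Mxy [0.02 0.14] Fz 4.1 th 1.579 dq6 0.283 q6 -0.398 eff6 -0.317 xyz [ 0.5783 -0.1104  0.3498]
   t 13.60 Mz -0.003 Mxy [ 0.   -0.01] Fz 6.1 th 1.474 dq6 0.276 q6 -0.293 eff6 -0.318 xyz [ 0.5782 -0.1104  0.3498]
```

```bash
python3 -m handwheel '[{"offset":[0,0,0],"spin":2,"grip":0},{"offset":[0,0,0],"spin":4,"grip":0},{"offset":[0,0,0],"spin":6,"grip":0}]' >/dev/null; python3 tq.py
python3 -m handwheel '[{"offset":[0,0,0],"spin":2,"grip":0},{"offset":[0,0,0],"spin":4,"grip":0},{"offset":[0,0,0],"spin":6,"grip":0}]' >/dev/null; python3 tq.py
python3 -m handwheel '[{"offset":[0,0,0],"spin":2,"grip":0},{"offset":[0,0,0],"spin":4,"grip":0},{"offset":[0,0,0],"spin":6,"grip":0}]' >/dev/null; python3 tq.py
```

```text
t 13.97 Mz -0.021 Mxy [-0.01  0.09] Fz 4.4 th 1.369 dq6 0.268 q6 -0.188 eff6 -0.318 xyz [ 0.5783 -0.1104  0.3498]
   t 14.35 Mz -0.013 Mxy [-0.07  0.06] Fz 4.9 th 1.264 dq6 0.286 q6 -0.084 eff6 -0.317 xyz [ 0.5783 -0.1104  0.3498]
   t 14.72 Mz 0.064 Mxy [-0.14  0.06] Fz 4.8 th 1.160 dq6 0.271 q6 0.021 eff6 -0.318 xyz [ 0.5783 -0.1105  0.3498]
```

```bash
python3 -m handwheel '[{"offset":[0,0,0],"spin":2,"grip":0},{"offset":[0,0,0],"spin":4,"grip":0},{"offset":[0,0,0],"spin":6,"grip":0}]' >/dev/null; python3 tq.py
python3 -m handwheel '[{"offset":[0,0,0],"spin":2,"grip":0},{"offset":[0,0,0],"spin":4,"grip":0},{"offset":[0,0,0],"spin":6,"grip":0}]' >/dev/null; python3 tq.py
python3 -m handwheel '[{"offset":[0,0,0],"spin":2,"grip":0},{"offset":[0,0,0],"spin":4,"grip":0},{"offset":[0,0,0],"spin":6,"grip":0}]' >/dev/null; python3 tq.py
python3 - <<'E'
from fit import *
s=cams.camera("side")
cv2.imwrite("pics/g6.png",draw(s,225,105,70,70,8,0,[]))
E
```

```text
t 15.10 Mz 0.089 Mxy [-0.05  0.1 ] Fz 5.4 th 1.055 dq6 0.280 q6 0.126 eff6 -0.310 xyz [ 0.5783 -0.1105  0.3498]
   t 15.47 Mz 0.034 Mxy [-0.12  0.1 ] Fz 4.7 th 0.950 dq6 0.283 q6 0.231 eff6 -0.317 xyz [ 0.5783 -0.1105  0.3498]
   t 15.85 Mz 0.063 Mxy [-0.21  0.1 ] Fz 4.6 th 0.845 dq6 0.267 q6 0.335 eff6 -0.318 xyz [ 0.5783 -0.1105  0.3498]
```

View pics/g6.png

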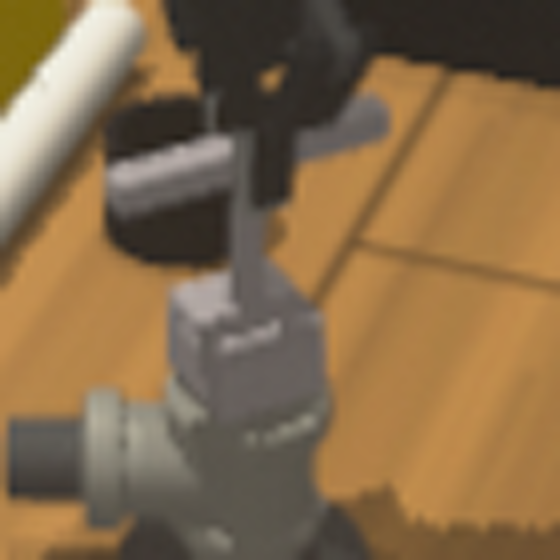

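The key is still seated and still follows the tool, so I'll continue.

```bash
python3 -m handwheel '[{"offset":[0,0,0],"spin":2,"grip":0},{"offset":[0,0,0],"spin":4,"grip":0},{"offset":[0,0,0],"spin":6,"grip":0}]' >/dev/null; python3 tq.py
python3 -m handwheel '[{"offset":[0,0,0],"spin":2,"grip":0},{"offset":[0,0,0],"spin":4,"grip":0},{"offset":[0,0,0],"spin":6,"grip":0}]' >/dev/null; python3 tq.py
python3 -m handwheel '[{"offset":[0,0,0],"spin":2,"grip":0},{"offset":[0,0,0],"spin":4,"grip":0},{"offset":[0,0,0],"spin":6,"grip":0}]' >/dev/null; python3 tq.py
```

```text
t 16.27 Mz -0.003 Mxy [-0.19  0.13] Fz 5.4 th 0.741 dq6 0.286 q6 0.440 eff6 -0.316 xyz [ 0.5782 -0.1106  0.3498]
   t 16.65 Mz 0.043 Mxy [-0.23  0.1 ] Fz 4.7 th 0.636 dq6 0.267 q6 0.545 eff6 -0.318 xyz [ 0.5782 -0.1106  0.3498]
   t 17.02 Mz 0.028 Mxy [-0.21  0.09] Fz 4.8 th 0.531 dq6 0.286 q6 0.649 eff6 -0.316 xyz [ 0.5782 -0.1106  0.3498]
```

```bash
python3 -m handwheel '[{"offset":[0,0,0],"spin":2,"grip":0},{"offset":[0,0,0],"spin":4,"grip":0},{"offset":[0,0,0],"spin":6,"grip":0}]' >/dev/null; python3 tq.py
python3 -m handwheel '[{"offset":[0,0,0],"spin":2,"grip":0},{"offset":[0,0,0],"spin":4,"grip":0},{"offset":[0,0,0],"spin":6,"grip":0}]' >/dev/null; python3 tq.py
python3 -m handwheel '[{"offset":[0,0,0],"spin":2,"grip":0},{"offset":[0,0,0],"spin":4,"grip":0},{"offset":[0,0,0],"spin":6,"grip":0}]' >/dev/null; python3 tq.py
```

```text
t 17.40 Mz 0.080 Mxy [-0.23  0.08] Fz 4.2 th 0.426 dq6 0.270 q6 0.754 eff6 -0.317 xyz [ 0.5782 -0.1106  0.3498]
   t 17.77 Mz 0.087 Mxy [-0.29  0.15] Fz 4.9 th 0.322 dq6 0.282 q6 0.859 eff6 -0.316 xyz [ 0.5782 -0.1106  0.3498]
   t 18.15 Mz 0.238 Mxy [-0.25  0.38] Fz 5.5 th 0.217 dq6 0.273 q6 0.963 eff6 -0.175 xyz [ 0.5781 -0.1106  0.3498]
```

The wedge is starting: the torque jumped to 0.24. I'll take smaller steps now.

```bash
python3 -m handwheel '[{"offset":[0,0,0],"spin":2,"grip":0}]' >/dev/null; python3 tq.py
python3 -m handwheel '[{"offset":[0,0,0],"spin":2,"grip":0}]' >/dev/null; python3 tq.py
```

```text
t 18.27 Mz 0.198 Mxy [-0.25  0.44] Fz 5.5 th 0.182 dq6 0.268 q6 0.998 eff6 -0.163 xyz [ 0.5781 -0.1106  0.3498]
   t 18.40 Mz 0.338 Mxy [-0.2   0.49] Fz 6.8 th 0.148 dq6 0.281 q6 1.033 eff6 -0.039 xyz [ 0.578  -0.1105  0.3498]
```

```bash
python3 -m handwheel '[{"offset":[0,0,0],"spin":2,"grip":0}]' >/dev/null; python3 tq.py
python3 -m handwheel '[{"offset":[0,0,0],"spin":2,"grip":0}]' >/dev/null; python3 tq.py
python3 -m handwheel '[{"offset":[0,0,0],"spin":2,"grip":0}]' >/dev/null; python3 tq.py
```

```text
t 18.52 Mz 0.310 Mxy [-0.14  0.47] Fz 6.6 th 0.113 dq6 0.283 q6 1.068 eff6 -0.020 xyz [ 0.578  -0.1105  0.3498]
   t 18.65 Mz 0.339 Mxy [-0.12  0.52] Fz 6.2 th 0.078 dq6 0.278 q6 1.103 eff6 0.009 xyz [ 0.578  -0.1105  0.3497]
   t 18.77 Mz 0.430 Mxy [-0.14  0.48] Fz 6.2 th 0.043 dq6 0.286 q6 1.138 eff6 0.039 xyz [ 0.578  -0.1105  0.3498]
```

The slope is about 0.9 N m/rad, as specified, and I estimate about 0.12 rad of bite. I'll add about 7.5°.

```bash
python3 -m handwheel '[{"offset":[0,0,0],"spin":2,"grip":0},{"offset":[0,0,0],"spin":4,"grip":0}]' >/dev/null; python3 tq.py
python3 -m handwheel '[{"offset":[0,0,0],"spin":2,"grip":0}]' >/dev/null; python3 tq.py
python3 -m handwheel '[{"offset":[0,0,0],"spin":2,"grip":0}]' >/dev/null; python3 tq.py
for i in 1 2 3; do python3 -m handwheel '[{"offset":[0,0,0],"spin":0,"grip":0}]' >/dev/null; python3 tq.py; done
```

```text
t 19.02 Mz 0.502 Mxy [-0.13  0.53] Fz 6.1 th -0.026 dq6 0.277 q6 1.207 eff6 0.098 xyz [ 0.578  -0.1104  0.3498]
   t 19.15 Mz 0.495 Mxy [-0.13  0.49] Fz 7.2 th -0.061 dq6 0.277 q6 1.242 eff6 0.128 xyz [ 0.578  -0.1104  0.3498]
   t 19.27 Mz 0.483 Mxy [-0.11  0.44] Fz 6.4 th -0.096 dq6 0.273 q6 1.277 eff6 0.157 xyz [ 0.578  -0.1104  0.3498]
   t 19.40 Mz 0.414 Mxy [-0.12  0.44] Fz 6.3 th -0.095 dq6 -0.020 q6 1.276 eff6 0.555 xyz [ 0.578  -0.1105  0.3498]
   t 19.52 Mz 0.429 Mxy [-0.1   0.44] Fz 6.4 th -0.095 dq6 -0.008 q6 1.276 eff6 0.409 xyz [ 0.578  -0.1105  0.3498]
   t 19.65 Mz 0.423 Mxy [-0.12  0.45] Fz 6.8 th -0.095 dq6 0.001 q6 1.276 eff6 0.409 xyz [ 0.578  -0.1105  0.3498]
```

The turning torque is about 0.52 N m, so about 0.25 rad past the start. I'll release and retreat straight up.

```bash
python3 -m handwheel '[{"offset":[0,0,0],"spin":0,"grip":0.25},{"offset":[0,0,0],"spin":0,"grip":0.5},{"offset":[0,0,0],"spin":0,"grip":0.5},{"offset":[0,0,0],"spin":0,"grip":0.5},{"offset":[0,0,0],"spin":0,"grip":0.5}]'; python3 tq.py
python3 -m handwheel '[{"offset":[0,0,-0.01],"spin":0,"grip":0.5},{"offset":[0,0,-0.03],"spin":0,"grip":0.5},{"offset":[0,0,-0.07],"spin":0,"grip":0.5},{"offset":[0,0,-0.11],"spin":0,"grip":0.5},{"offset":[0,0,-0.11],"spin":0,"grip":0.5}]'; python3 tq.py
python3 - <<'E'
from fit import *
s=cams.camera("side")
G=(0,255,0);R=(0,0,255)
K=lambda c,y,z:[(box(c,y,.11,.014,z+.105),G),(box(c,y,.044,.044,z),R)]
cv2.imwrite("pics/g7.png",np.hstack([draw(s,220,105,60,70,6,0,K((.578,-.108),-.095,.096)),draw(s,220,105,60,70,6,0,[])]))
cv2.imwrite("pics/s7.png",s["color"][:,:,::-1])
E
```

```text
time_s: 20.27
eef_pos: [0.5778, -0.1101, 0.3486]
eef_rot: [-0.0, 0.999, -0.048, -0.0]
wrist_force: [-0.2, -0.3, 0.7]
opening: 0.499
   t 20.27 Mz 0.038 Mxy [-0.03 -0.  ] Fz 0.7 th -0.096 dq6 -0.000 q6 1.277 eff6 0.001 xyz [ 0.5778 -0.1101  0.3486]
time_s: 20.9
eef_pos: [0.5785, -0.1104, 0.464]
eef_rot: [0.001, 0.999, -0.048, 0.004]
wrist_force: [0.7, 0.8, -0.7]
opening: 0.497
   t 20.90 Mz -0.025 Mxy [-0.01 -0.04] Fz -0.7 th -0.096 dq6 0.001 q6 1.276 eff6 -0.000 xyz [ 0.5785 -0.1104  0.464 ]
```

View pics/g7.png

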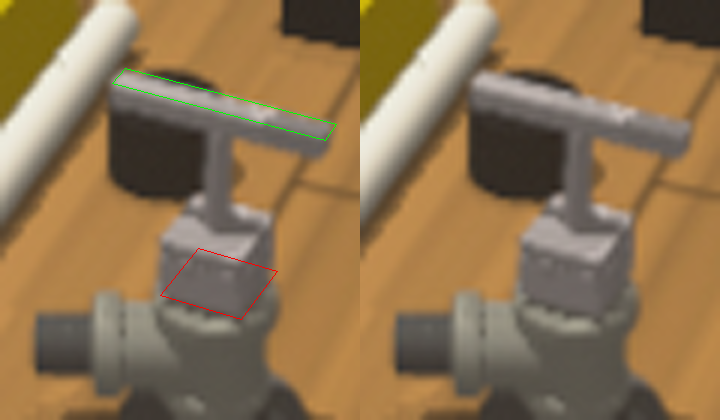

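View pics/s7.png

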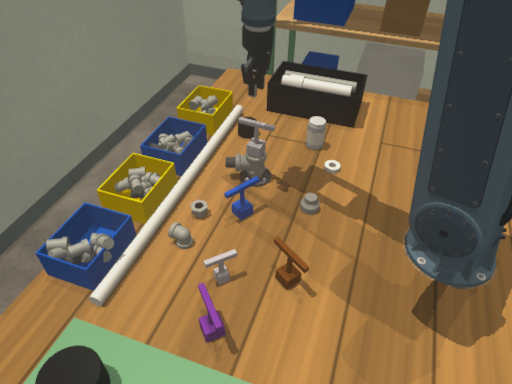

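The key stands upright on the plug (side view, 512x384, about (257,150)) and matches the seated overlay to about a pixel. The gripper is clear and the bystanders are where they were, so I'll hand in.

```bash
python3 -c "
from h import *
print(ctrl.hand_in())"
```

```text
the job is handed in; nothing more can be done
None
```

I put the larger grey key on the plug's head, turned it clockwise until the plug wedged, let go and lifted clear. I handed in at about 21 s of the 72 s allowed; no verdict is reported.

- **Torque:** It ran free at about 0.05 N m for roughly 2.7 rad, then stepped to about 0.3 N m and climbed at close to 0.9 N m per radian. I stopped at about 0.5 N m while turning. I put the wedging at about 0.25 rad, inside the 0.1 to 0.6 rad window.
- **Uncertainty:** The torque readings carry about 0.03 N m of noise. The last two while turning were 0.50 and 0.48 N m. The joint-effort trend gave about 0.52 N m, and I used that for the 0.25 rad; the direct readings would put it nearer 0.2 rad.
- **Final picture:** The side view shows the key upright and fully down on the shoulder, within about a pixel of the predicted seated outline. The gripper was clear, with wrist force near zero. By eye, the bystanders visible in that view had not moved; I did not measure them.

No check failed. Earlier, the two cameras disagreed by 2 to 4 mm on the plug's y position; I aimed near their average and the key went on without resistance.

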